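# Hold a phone battery home against the sprung contacts of a test cradle

## Robot

A 7-joint arm with a two-finger parallel gripper is mounted at the origin on a cart in front of the work surface, level with it; the furniture and walls round the work are solid. World frame = base frame: x ahead of the robot, y to its left, z up, the work surface at z = 0. Lengths are in m, angles in rad, forces in N, time in s.
With the tool pointing down it reaches from about 0.4 to 0.85 m from the base axis. Payload 10.4 kg.
Tool frame: the origin (TCP) lies at the very end of the fingers, on their centre line; the grasp point (between the pads) lies 19 mm behind it (r.pinch_z is the distance from the TCP to the grasp point, in m); z points along the fingers, y is the line along which they close (so a half turn about z gives the same grasp; the last joint's range is limited). The gripper opens to 87 mm and grips with 3 to 60 N. Pads are 19 mm wide; open, the fingers measure 117 mm over their backs; the gripper's body (75 mm by 190 mm) begins 51 mm behind the grasp point.
Start: joints at [1.262, 0.332, -0.065, 1.46, 0.022, 1.35, -0.088], TCP at [0.176, -0.6, 0.223] pointing down, gripper open.
Joint ranges: [-2.6, 2.6], [-0.5, 2.12], [-1.47, 1.34], [0.16, 2.42], [-1.27, 4.41], [0.06, 2.06], [-2.6, 2.6]. Speed limits (rad/s): [2.22, 2.22, 2.79, 2.79, 3.14, 3.14, 3.14].

## Interface

Orientations are given as a unit quaternion [x, y, z, w].
In Python, from bench import sensors, vision, r gives the robot as it stands.
- The arm moves only by the shell command python3 -m crank 'ROWS' [OPENING] [FORCE]. ROWS is JSON, a list of rows, each a list of 2 entries, a list of its own where there are three numbers: the shift along the tool's x, y, z normalised to -1 to 1, where 1 is 3 cm, then the turn about the tool's z normalised to -1 to 1, where 1 is 8 degrees. A call has 1 to 12 rows; each row shifts and turns the commanded pose from where the row before left it, along the tool's axes as they then stand; what a row does not reach is not made up. A row lasts 1/8 s, in which the tool goes at most 62.5 mm and 10.7 degrees, less where a joint would pass 70% of its speed; a pose out of reach is approached as far as the arm can. A call with a number of a shift or a turn outside -1 to 1 is refused whole. A call with a gripper value outside its range is refused whole. OPENING is the opening, from 0 (shut) to 1 (fully open), set as the call begins (- or left out, the last holds). The fingers move at their own pace and stop on an object; FORCE is the grip in N (left out, the last holds). Time passes only in rows, so rows that do not move let the fingers close. It gives the time, the measured TCP pose, the force, the opening and the grip force at its end, in the units of the state.
- sensors.read_state(): the state, without advancing time (a new reading comes with each control period).
- vision.camera(name): name is "side" or "top"; returns the picture (384x512x3 uint8, red, green, blue); there is no depth.
- vision.camera_model(name): a dict with "vertical_fov" (degrees; the focal length in pixels is half the picture's height over the tangent of half this angle, whatever the lens; pixels are square), "cx", "cy" (the principal point, pixels), "camera_from_world" (4x4, takes a point from world to camera coordinates). Camera axes: x right, y down, z forward; pixel columns grow to the right and rows downward; lengths in m; the calibration is good to about 2 mm. A picture is of the moment at which its call begins. camera_model takes no time and is no camera call.
- r.close_job(): hands the job in; it is judged then, once.
The state is a dict: "time": time; "joint_positions": joint angles; "joint_vel": joint speeds; "joint_torque": joint torques, N m; "ee_pos": TCP position; "eef_rot": TCP orientation; "ft_force": force on the tool from outside, world axes, zero at the start; "torque": the same for the moment, N m; "width": finger opening in m; "grip_force": force on a finger pad.
Only numpy, scipy, OpenCV 4.12 (cv2) and the standard library are available. Lean on these libraries where they do the work, as an engineer would, in place of code of your own. Each camera call takes 0.05 s, during which the arm holds its last target. There are 200 camera calls.

## Task

Pick up the loose black phone battery and lay it flat on the white bed of the aluminium test cradle, in line with the bed, its orange tab towards the sprung brass fork and still clear of it. Then slide it along the bed against the fork until the fork is fully home on its hard stop, pressing firmly but without crushing the battery. The program finishes while holding it there: keep the battery in the fingers, flat and straight, with the fork fully home, and do not let go; leave the other things on the bench where they are.

Things in the scene. Friction and masses are not known exactly. Their poses are not given: they have to be found in the camera images.
- battery: flat black phone battery, loose, 30 to 60 g, face up on the worktop. Solid 88 mm long (x -50 to +38 mm), 38 mm wide (y +-19), 5 mm thick (z 0 to 5); a thin orange tab sticks out 13 mm more at its +x end (look only, not solid). Origin: underside, centre line, 38 mm from the shoulders at the tab end; x points to the tab, z up. Take it from above across its 38 mm width.
- cradle: test cradle, fixed to the worktop: aluminium base plate, x -76 to +110 mm, 74 mm wide, 5 mm thick. Its x points along the bed to the brass fork, z up; origin on the worktop on the bed's centre line, 14 mm straight below the battery's origin when that is fully home. Black spring housing with an orange stripe at x 68 to 108 mm, 68 mm wide, 32 mm high.
- bed (a point): point on top of the white bed, centre line, 14 mm above the cradle's origin: the battery's origin is here when fully home; axes as the cradle's. The bed is 26 mm wide, x -64 to +46 mm: narrower than the battery, so fingers pass down either side of it (base plate top 9 mm below the bed's).
- mouth (a point): point on the bed's top, centre line, at cradle x = 13 mm, where the mouth between two upright guide cheeks begins: cheek inner faces 48 mm apart from x = 22 mm on, flared wider from x = 13 mm (64 mm over the outsides), tops 24 mm above the worktop
- fork_face (a point): midway between the two brass prong tips of the sprung fork, 16.5 mm above the worktop, axes as the cradle's, moves with the fork: cradle x = 26 mm when out, 38 mm fully home. Prongs (y 9.5 to 18.5 mm each side, z 15.5 to 25.5) meet the battery's shoulders, the tab passes between them. First touch: battery's origin 12 mm short of home.
- fork (a joint): how far the fork is pushed in along the cradle's +x, m: 0 = out (it starts there and springs back there), 0.012 = fully home on the hard stop. Spring: 2 N when it begins to move, 6.8 N at the stop (400 N/m); beyond the stop the force rises steeply. Over 45 N crushes the battery.
- reel: bystander: orange solder reel lying flat, 60 mm across, 28 mm high; origin at the centre of its underside; leave it alone
- green_bottle: bystander: small white bottle with a green cap, 38 mm across, 48 mm high; origin at the centre of its underside; leave it alone
- steel_tweezers: bystander: steel tweezers lying flat, 14x125x9 mm; origin at the centre of its underside; leave it alone
- open_phone: bystander: opened white phone lying flat, 148x73x10 mm; origin at the centre of its underside; leave it alone
- green_driver: bystander: green precision screwdriver lying flat, 12x117x12 mm; origin at the centre of its underside; leave it alone
- tape: bystander: orange-brown tape roll lying flat, 61 mm across, 12 mm high; origin at the centre of its underside; leave it alone

How it is judged:
On the way:
1. the battery lies flat on the bed, in line, tab towards the fork, the fork still out (x of battery in the frame of cradle between -0.07 and -0.008 m and y of battery in the frame of cradle between -0.008 and 0.008 m and z of battery in the frame of cradle between 0.011 and 0.019 m and angle between the x axis of battery and the x axis of cradle, either way round below 0.15 rad and x of fork_face in the frame of battery above 0.02 m and value of joint fork below 0.003 m), for 0.1 s.
At the end, for the whole second after the job is handed in: the fork is on its stop (pushed in more than 11 of 12 mm) by the battery, which presses on it with over 4 N, lies within 3 mm lengthwise and 6 mm sideways of its home place, within 4 mm of the bed, straight and flat to 0.1 rad, at rest and still held by the fingers (value of joint fork above 0.011 m and x of battery in the frame of cradle between -0.003 and 0.003 m and y of battery in the frame of cradle between -0.006 and 0.006 m and z of battery in the frame of cradle between 0.012 and 0.018 m and angle between the x axis of battery and the x axis of cradle, either way round below 0.1 rad and angle between battery's own z axis and vertical below 0.1 rad and contact force between the fingers and battery above 2 N and contact force between battery and cradle above 4 N and linear speed of battery below 0.01 m/s); the arm keeps its last pose, push and grip.
It fails at once if the battery is crushed: pressed on the cradle with more than 45 N (contact force between battery and cradle above 45 N).
It fails at once if a bystander is moved more than 30 mm (distance of any of reel, green_bottle, steel_tweezers, open_phone, green_driver, tape from where it was at the start of the episode above 0.03 m).
It also fails if it takes over 38 s, if anything falls off the work surface, if the arm or the gripper's body presses on something with over 40 N, if the wrist force passes 120 N, or if a joint passes its speed limit or range.

## Working session

There is one attempt and no reset: what is moved stays moved. The work goes in short steps, Python scripts to look and compute and a shell command to move; the robot and the scene stay as the last step left them, time stands still between calls to the robot, and variables do not carry over. Pictures are saved under pics/ and viewed, at most 10 in all, crops included, and the job is handed in when it is done.

```bash
ls; mkdir -p pics
python3 - <<'E'
from bench import sensors, vision, r
import cv2
for n in("side","top"):
    cv2.imwrite(f"pics/{n}0.png",cv2.cvtColor(vision.camera(n),cv2.COLOR_RGB2BGR)); print(vision.camera_model(n))
print(sensors.read_state())
E
```

```text
pics
{'vertical_fov': 47.4624782353104, 'cx': 254.62204028168065, 'cy': 186.22386541379836, 'camera_from_world': array([[ 0.87914483, -0.47629867, -0.01561861, -0.50279341],
       [-0.21702955, -0.3709815 , -0.90292353,  0.13376065],
       [ 0.42426706,  0.79719026, -0.42951736,  1.28358922],
       [ 0.        ,  0.        ,  0.        ,  1.        ]])}
{'vertical_fov': 50.13193019185839, 'cx': 256.2808244499237, 'cy': 194.38991434327107, 'camera_from_world': array([[-0.03004816, -0.99954752, -0.00136474, -0.04918865],
       [-0.97616662,  0.02963882, -0.214989  ,  0.52346689],
       [ 0.21493217, -0.0051278 , -0.97661552,  1.01824226],
       [ 0.        ,  0.        ,  0.        ,  1.        ]])}
{'time': 0.1, 'joint_positions': array([ 1.2624089 ,  0.33278719, -0.06470903,  1.46082708,  0.02162699,
        1.34989508, -0.08851036]), 'joint_vel': array([-8.49075728e-05, -8.01109298e-04, -6.30209643e-04, -2.28694832e-03,
       -5.65864184e-04,  4.63469063e-05, -6.74107555e-05]), 'joint_torque': array([ 7.29200419e-04, -6.24546933e+01,  2.41830829e-02, -3.90724039e+01,
       -6.16046414e-02,  3.64149653e-02,  2.67206042e-05]), 'ee_pos': array([ 0.17609631, -0.59933461,  0.22186139]), 'eef_rot': array([ 9.89806254e-01,  1.42419129e-01, -1.25159822e-04, -5.97188936e-04]), 'ft_force': array([ 0.28105769, -0.31192485, -0.03209822]), 'torque': array([ 0.02559847, -0.04699092,  0.02175263]), 'grip_force': 0.0, 'width': 0.08712617785102267}
```

View pics/top0.png

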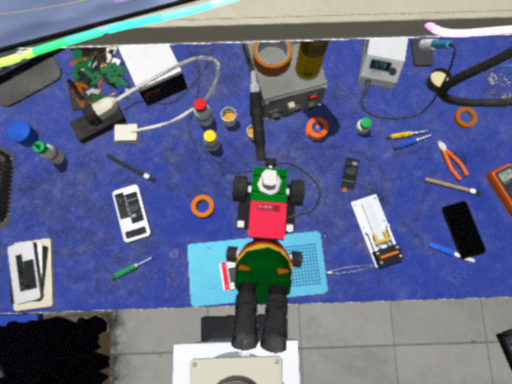

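View pics/side0.png

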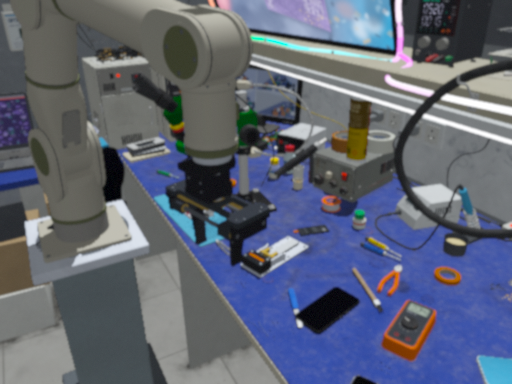

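Run:
```python
import cv2,numpy as np
t=cv2.imread("pics/top0.png")[145:275,315:415]; s=cv2.imread("pics/side0.png")[210:290,220:340]
a=cv2.resize(t,None,fx=4,fy=4,interpolation=cv2.INTER_CUBIC); b=cv2.resize(s,None,fx=3.3,fy=3.3,interpolation=cv2.INTER_CUBIC)
o=np.zeros((520,800,3),np.uint8); o[:,:400]=a; o[:b.shape[0],400:400+b.shape[1]]=b[:,:400]
cv2.imwrite("pics/crop0.png",o)
```

```text
(no output)
```

View pics/crop0.png

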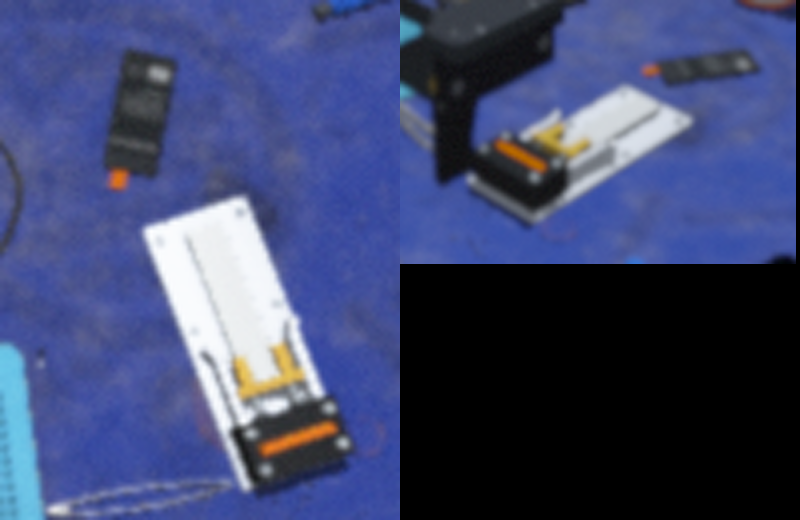

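```bash
cat > h.py <<'E'
import cv2,numpy as np
from bench import sensors,vision,r
def rays(n,uv):
    m=vision.camera_model(n);T=m["camera_from_world"];f=192/np.tan(np.radians(m["vertical_fov"])/2)
    uv=np.atleast_2d(uv).astype(float)
    d=np.c_[(uv-[m["cx"],m["cy"]])/f,np.ones(len(uv))]@T[:3,:3]
    return -T[:3,:3].T@T[:3,3],d
def onz(n,uv,z):
    c,d=rays(n,uv); return (c+d*((z-c[2])/d[:,2])[:,None])[:,:2]
def proj(n,P):
    m=vision.camera_model(n);T=m["camera_from_world"];f=192/np.tan(np.radians(m["vertical_fov"])/2)
    q=np.atleast_2d(P)@T[:3,:3].T+T[:3,3]; return q[:,:2]/q[:,2:]*f+[m["cx"],m["cy"]]
def blobs(n,img,lo,hi,roi,amin):
    x0,x1,y0,y1=roi;h=cv2.cvtColor(img[y0:y1,x0:x1],cv2.COLOR_BGR2HSV)
    m=cv2.inRange(h,lo,hi);cs,_=cv2.findContours(m,cv2.RETR_EXTERNAL,cv2.CHAIN_APPROX_NONE)
    return [c.reshape(-1,2)+[x0,y0] for c in cs if cv2.contourArea(c)>=amin]
E
cat > m.py <<'E'
from h import *
t=cv2.imread("pics/top0.png");s=cv2.imread("pics/side0.png")
def rect(c,n,z):
    P=onz(n,c,z)*1000; R=cv2.minAreaRect(P.astype(np.float32)); return np.round(R[0],1),np.round(R[1],1),round(R[2],1)
for nm,lo,hi,roi,z in [("batt",(0,0,0),(180,255,95),(335,362,155,192),.005),
  ("tab",(0,120,120),(18,255,255),(335,362,180,195),.003),
  ("stripe",(3,120,120),(18,255,255),(370,405,245,265),.032),("gold",(19,80,90),(32,255,255),(365,400,225,250),.0255),
  ("white",(0,0,150),(180,70,255),(345,405,190,275),.005),("housing",(0,0,0),(180,255,80),(370,405,243,270),.032)]:
    for c in blobs("top",t,lo,hi,roi,4): print(nm,len(c),*rect(c,"top",z), np.round(c.mean(0),1))
for nm,lo,hi,roi,z in [("batt",(0,0,0),(180,120,95),(295,332,222,240),.005),("tab",(0,120,120),(18,255,255),(290,304,225,238),.003),
  ("stripe",(3,120,120),(18,255,255),(245,272,248,268),.032)]:
    for c in blobs("side",s,lo,hi,roi,4): print("side",nm,len(c),*rect(c,"side",z),np.round(c.mean(0),1))
f=onz("top",np.array([[143.5,230],[243,197]])/4+[315,145],.005)*1000
print("far corners",f,np.linalg.norm(f[0]-f[1]),f.mean(0))
b=onz("top",np.array([[125,50],[176,60],[155,176],[105,168]])/4+[315,145],.005)*1000;print("batt corners",b, b.mean(0))
E
python3 m.py
```

```text
batt 93 [ 585.9 -326.3] [37.9 88. ] 74.9 [350.  171.8]
tab 12 [ 541.4 -309.1] [ 8.3 11.6] 85.7 [344.2 189. ]
stripe 38 [ 358. -405.] [ 8.8 50.2] 16.2 [389.  254.1]
gold 55 [ 403.3 -390.3] [25.4 43.4] 16.3 [381.3 238.2]
white 248 [ 427.  -383.6] [187.9  80.2] 16.0 [375.4 231.5]
housing 83 [ 354.1 -401.8] [45.4 68.4] 17.1 [386.9 256.1]
side batt 75 [ 582.3 -333.8] [36.6 85.2] 75.3 [314.1 229.8]
side stripe 31 [ 357.8 -404.9] [11.5 50.1] 15.8 [256.2 256.8]
far corners [[ 502.60369133 -323.22720372]
 [ 523.59676494 -393.35856148]] 73.20598664438012 [ 513.10022813 -358.2928826 ]
batt corners [[ 631.34550843 -320.50309401]
 [ 622.96184302 -355.60062916]
 [ 540.21515136 -334.16020633]
 [ 546.91636275 -300.16386171]] [ 585.35971639 -327.6069478 ]
```

```bash
python3 -m crank '[[[1,-0.3,0],0],[[1,-0.3,0],0],[[1,-0.3,0],0],[[1,-0.3,0],0],[[1,-0.3,0],0],[[1,-0.3,0],0],[[1,-0.3,0],0],[[1,-0.3,0],0],[[1,-0.3,0],0],[[1,-0.3,0],0],[[1,-0.3,0],0],[[1,-0.3,0],0]]' 0.7 10
python3 -m crank '[[[0.95,-0.3,0],0],[[0.95,-0.3,0],0],[[0.95,-0.3,0],0],[[0.95,-0.3,0],0],[[0,0,0.5],0.98],[[0,0,0.5],0.98],[[0,0,0.5],0.98],[[0,0,0.5],0.98],[[0,0,0],0],[[0,0,0],0],[[0,0,0],0]]'
cat >> h.py <<'E'
def goto(x,y,z,yaw):
    "remaining move in tool units; yaw deg of tool x in world"
    s=sensors.read_state();p=s["ee_pos"]*1000
    from scipy.spatial.transform import Rotation as R
    M=R.from_quat(s["eef_rot"]).as_matrix();a=np.degrees(np.arctan2(M[1,0],M[0,0]))
    print("t",s["time"],"p",p.round(1),"yaw",a.round(2),"tilt",M[2,2].round(5),"shift/30",((M.T@(np.array([x,y,z])-p))/30).round(3),"turn/8",round((a-yaw)/8,3),"F",s["ft_force"].round(1),"w",s["width"],"g",s["grip_force"])
E
python3 -c "
from h import *
goto(591.3,-328.8,1.5,-14.9)"
```

```text
time: 1.6
ee_pos: [0.4918, -0.3938, 0.2221]
eef_rot: [0.99, 0.142, -0.0, -0.0]
ft_force: [-1.0, 0.6, -0.4]
width: 0.0609
grip_force: 0.0
time: 2.98
ee_pos: [0.5907, -0.328, 0.1634]
eef_rot: [0.992, -0.13, 0.001, 0.0]
ft_force: [-0.0, -0.4, -0.9]
width: 0.0609
grip_force: 0.0
t 2.975 p [ 590.7 -328.   163.4] yaw -14.89 tilt -1.0 shift/30 [0.02  0.018 5.395] turn/8 0.001 F [-0.  -0.4 -0.9] w 0.06092641657099322 g 0.0
```

```bash
python3 -m crank '[[[0,0,0.8],0],[[0,0,0.8],0],[[0,0,0.8],0],[[0,0,0.8],0],[[0,0,0.8],0],[[0,0,0.6],0],[[0,0,0],0],[[0,0,0],0]]'
python3 - <<'E'
from h import *
goto(591.3,-328.8,1.5,-14.9)
t=cv2.cvtColor(vision.camera("top"),cv2.COLOR_RGB2BGR)[130:230,300:400]; s=cv2.cvtColor(vision.camera("side"),cv2.COLOR_RGB2BGR)[180:280,260:360]
cv2.imwrite("pics/c1.png",np.hstack([cv2.resize(i,(400,400),interpolation=cv2.INTER_CUBIC) for i in(t,s)]))
E
```

```text
time: 3.98
ee_pos: [0.5911, -0.3282, 0.0257]
eef_rot: [0.991, -0.13, 0.001, 0.0]
ft_force: [-1.1, -0.0, 0.2]
width: 0.0605
grip_force: 0.0
t 3.975 p [ 591.1 -328.2   25.7] yaw -14.97 tilt -1.0 shift/30 [0.01  0.018 0.808] turn/8 -0.009 F [-1.1 -0.   0.2] w 0.06049520991631707 g 0.0
```

View pics/c1.png

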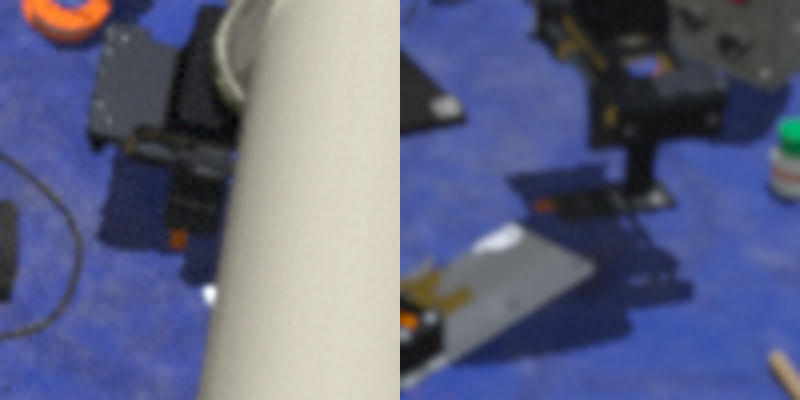

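The view shows the fingers straddling the battery (tab at crop 178,238; side 545,205), and the near finger is clear. I'll descend and grip.

```bash
python3 -m crank '[[[0,0,0.4],0],[[0,0,0.25],0],[[0,0,0.14],0],[[0,0,0],0],[[0,0,0],0]]'
python3 -c "
from h import *
goto(591.3,-328.8,1.5,-14.9)"
python3 -m crank '[[[0,0,0],0],[[0,0,0],0],[[0,0,0],0],[[0,0,0],0],[[0,0,0],0],[[0,0,0],0]]' 0.2 40
python3 -c "
from h import *
goto(591.3,-328.8,1.5,-14.9)"
```

```text
time: 4.7
ee_pos: [0.5904, -0.3279, 0.0007]
eef_rot: [0.991, -0.13, -0.0, 0.0]
ft_force: [0.3, 0.3, -0.1]
width: 0.061
grip_force: 0.0
t 4.7 p [ 590.4 -327.9    0.7] yaw -14.98 tilt -1.0 shift/30 [ 0.037  0.022 -0.027] turn/8 -0.011 F [ 0.3  0.3 -0.1] w 0.06097402051637488 g 0.0
time: 5.45
ee_pos: [0.5904, -0.3279, 0.0009]
eef_rot: [0.991, -0.13, 0.0, 0.0]
ft_force: [-0.6, -0.6, -0.7]
width: 0.0372
grip_force: 40.0
t 5.45 p [ 590.4 -327.9    0.9] yaw -14.99 tilt -1.0 shift/30 [ 0.037  0.02  -0.021] turn/8 -0.011 F [-0.6 -0.6 -0.7] w 0.037168838956067624 g 39.99739050865173
```

```bash
python3 -m crank '[[[0,0,-0.3],0],[[0,0,-0.7],0],[[0,0,-0.7],0],[[0,0,-0.3],-0.98],[[0,0,0],-0.98],[[0,0,0],-0.98],[[0,0,0],-0.98],[[0,0,0],0],[[0,0,0],0]]'
python3 - <<'E'
from h import *
goto(479.5,-368.0,35,16.4)
E
```

```text
time: 6.58
ee_pos: [0.5906, -0.3281, 0.0618]
eef_rot: [0.99, 0.141, 0.0, 0.0]
ft_force: [-1.1, 0.7, -0.1]
width: 0.037
grip_force: 40.0
t 6.575 p [ 590.6 -328.1   61.8] yaw 16.2 tilt -1.0 shift/30 [-3.929  0.244  0.889] turn/8 -0.026 F [-1.1  0.7 -0.1] w 0.03699639051751579 g 39.99745309352875
```

```bash
python3 -m crank '[[[-0.8,0.05,0],-0.02],[[-0.8,0.05,0],0],[[-0.8,0.05,0],0],[[-0.8,0.05,0],0],[[-0.7,0.05,0],0],[[0,0,0.5],0],[[0,0,0.4],0],[[0,0,0],0],[[0,0,0],0]]'
python3 - <<'E'
from h import *
goto(479.5,-368.0,14.9,16.4)
T=cv2.cvtColor(vision.camera("top"),cv2.COLOR_RGB2BGR); S=cv2.cvtColor(vision.camera("side"),cv2.COLOR_RGB2BGR)
cv2.imwrite("pics/t2.png",T);cv2.imwrite("pics/s2.png",S)
cv2.imwrite("pics/c2.png",np.hstack([cv2.resize(i,(400,400),interpolation=cv2.INTER_CUBIC) for i in(T[180:280,330:430],S[200:290,240:330])]))
E
```

```text
time: 7.7
ee_pos: [0.4811, -0.3678, 0.0338]
eef_rot: [0.99, 0.144, 0.0, -0.0]
ft_force: [0.5, 0.4, -0.4]
width: 0.0371
grip_force: 40.0
t 7.7 p [ 481.1 -367.8   33.8] yaw 16.59 tilt -1.0 shift/30 [-0.052 -0.007  0.629] turn/8 0.023 F [ 0.5  0.4 -0.4] w 0.03706459242256858 g 39.997610449790955
```

View pics/c2.png

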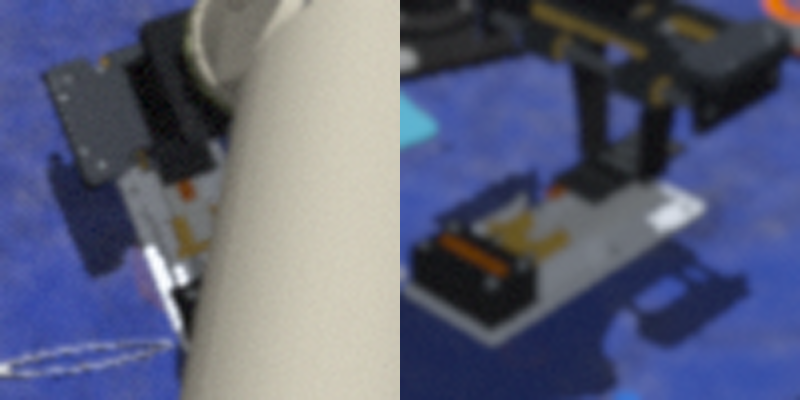

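Run:
```python
from h import *
T=cv2.imread("pics/t2.png");S=cv2.imread("pics/s2.png")
for n,i,roi in(("top",T,(368,385,218,234)),("side",S,(268,282,236,248))):
    for c in blobs(n,i,(0,110,70),(18,255,255),roi,2): print(n,c.mean(0),len(c),onz(n,c.mean(0),.036)*1000)
O=np.array([440.3,-379.5]);a=np.radians(16.4);d=-np.array([np.cos(a),np.sin(a)]);nn=np.array([np.sin(a),-np.cos(a)])
for n,i in(("top",T),("side",S)):
    for c in blobs(n,i,(19,80,50),(32,255,255),(370,390,225,250) if n=="top" else (255,285,240,265),4):
        print("gold",n,len(c),((onz(n,c,.0255)*1000-O)@np.c_[d,nn]).round(1).min(0),((onz(n,c,.0255)*1000-O)@np.c_[d,nn]).round(1).max(0))
b=cv2.imread("pics/top0.png");c=blobs("top",b,(0,120,120),(18,255,255),(335,362,180,195),4)[0];a2=np.radians(165.1);e=np.array([np.cos(a2),np.sin(a2)])
print("tab in batt at start",(onz("top",c.mean(0),.003)*1000-[579.7,-325.7])@np.c_[e,[-e[1],e[0]]])
```

```text
top [376.11111111 227.22222222] 9 [[ 428.62876045 -376.71125112]]
gold top 26 [ 26.7 -20.8] [50.4 -2.9]
gold side 42 [ 29.3 -16.9] [63.7 25.3]
tab in batt at start [[41.43710659 -7.05887503]]
```

```bash
python3 -m crank '[[[-0.05,0,0.2],0.02],[[0,0,0.2],0],[[0,0,0.13],0],[[0,0,0.05],0],[[0,0,0.05],0],[[0,0,0],0],[[0,0,0],0],[[0,0,0],0]]'
python3 - <<'E'
from h import *
goto(479.5,-368.0,14.9,16.4)
E
```

```text
time: 8.8
ee_pos: [0.479, -0.3688, 0.0151]
eef_rot: [0.99, 0.142, 0.0, 0.0]
ft_force: [-0.8, -0.3, -0.5]
width: 0.0372
grip_force: 40.0
t 8.8 p [ 479.  -368.8   15.1] yaw 16.38 tilt -1.0 shift/30 [ 0.023 -0.02   0.006] turn/8 -0.003 F [-0.8 -0.3 -0.5] w 0.0371817502713614 g 39.99744415283203
```

```bash
python3 -m crank '[[[0,0,0.03],0],[[0,0,0],0],[[0,0,0],0]]'
python3 - <<'E'
from h import *
goto(479.5,-368.0,14.9,16.4)
goto(440.3+10.9*.959,-379.5+10.9*.282,14.9,16.4)
T=cv2.cvtColor(vision.camera("top"),cv2.COLOR_RGB2BGR); S=cv2.cvtColor(vision.camera("side"),cv2.COLOR_RGB2BGR)
cv2.imwrite("pics/c3.png",np.hstack([cv2.resize(i,(400,400),interpolation=cv2.INTER_CUBIC) for i in(T[190:270,340:420],S[210:280,250:320])]))
E
```

```text
time: 9.18
ee_pos: [0.479, -0.3688, 0.0148]
eef_rot: [0.99, 0.142, 0.0, 0.0]
ft_force: [-3.1, 2.0, 6.7]
width: 0.0367
grip_force: 40.0
t 9.175 p [ 479.  -368.8   14.8] yaw 16.37 tilt -1.0 shift/30 [ 0.024 -0.022 -0.004] turn/8 -0.003 F [-3.1  2.   6.7] w 0.036740209436195416 g 39.99927520751953
t 9.175 p [ 479.  -368.8   14.8] yaw 16.37 tilt -1.0 shift/30 [-0.975 -0.023 -0.005] turn/8 -0.003 F [-3.1  2.   6.7] w 0.036740209436195416 g 39.99927520751953
```

View pics/c3.png

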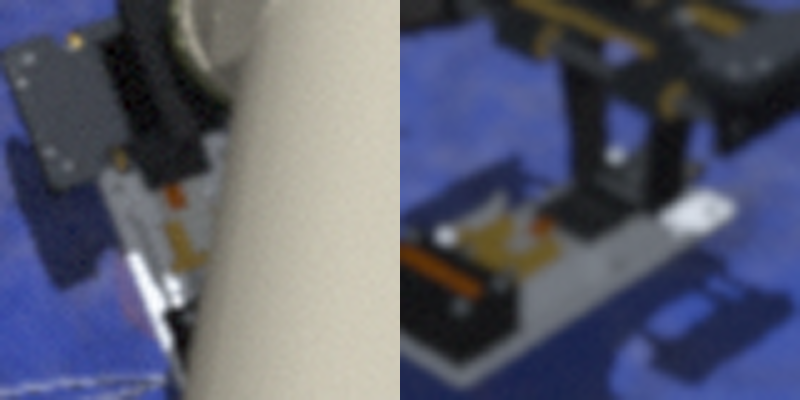

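Battery rests on the bed, tab (crop 175,195) short of the prongs. Now I'll slide it toward the fork in force-checked steps.

```bash
python3 -m crank '[[[0,-0.02,-0.01],0],[[-0.2,0,0],0],[[-0.2,0,0],0],[[-0.1,0,0],0],[[0,0,0],0],[[0,0,0],0]]'
python3 -m crank '[[[-0.1,0,0],0],[[-0.1,0,0],0],[[0,0,0],0],[[0,0,0],0]]'
python3 -m crank '[[[-0.1,0,0],0],[[-0.07,0,0],0],[[0,0,0],0],[[0,0,0],0]]'
python3 - <<'E'
from h import *
goto(440.3+10.9*.959,-379.5+10.9*.282,14.9,16.4)
E
```

```text
time: 10.02
ee_pos: [0.4642, -0.3727, 0.0148]
eef_rot: [0.99, 0.142, 0.0, 0.0]
ft_force: [-0.8, 0.3, 6.1]
width: 0.0367
grip_force: 40.0
time: 10.52
ee_pos: [0.4592, -0.3742, 0.0148]
eef_rot: [0.99, 0.143, 0.001, 0.0]
ft_force: [4.8, 0.9, 7.0]
width: 0.0368
grip_force: 40.0
time: 11.02
ee_pos: [0.4548, -0.3754, 0.0148]
eef_rot: [0.99, 0.143, 0.001, 0.0]
ft_force: [6.1, 1.4, 4.1]
width: 0.0369
grip_force: 40.0
t 11.025 p [ 454.8 -375.4   14.8] yaw 16.41 tilt -1.0 shift/30 [-0.14  -0.005 -0.005] turn/8 0.001 F [6.1 1.4 4.1] w 0.036885187444478655 g 39.998120069503784
```

```bash
python3 -m crank '[[[-0.07,0,0],0],[[0,0,0],0],[[0,0,0],0]]'
python3 -m crank '[[[-0.04,0,0],0],[[0,0,0],0],[[0,0,0],0]]'
python3 -m crank '[[[-0.03,0,0],0],[[0,0,0],0],[[0,0,0],0]]'
```

```text
time: 11.4
ee_pos: [0.453, -0.3759, 0.0148]
eef_rot: [0.99, 0.143, 0.001, 0.0]
ft_force: [7.2, 1.2, 3.8]
width: 0.037
grip_force: 40.0
time: 11.78
ee_pos: [0.4521, -0.3762, 0.0148]
eef_rot: [0.99, 0.143, 0.001, 0.0]
ft_force: [7.1, 1.1, 3.4]
width: 0.0374
grip_force: 40.0
time: 12.15
ee_pos: [0.4513, -0.3764, 0.0148]
eef_rot: [0.99, 0.143, 0.001, 0.0]
ft_force: [8.8, 0.8, 2.6]
width: 0.037
grip_force: 40.0
```

```bash
python3 -m crank '[[[-0.03,0,0],0],[[0,0,0],0],[[0,0,0],0]]'
python3 -m crank '[[[-0.03,0,0],0],[[0,0,0],0],[[0,0,0],0]]'
python3 - <<'E'
from h import *
goto(440.3+10.9*.959,-379.5+10.9*.282,14.9,16.4)
E
```

```text
time: 12.52
ee_pos: [0.4506, -0.3766, 0.0148]
eef_rot: [0.99, 0.143, 0.001, 0.0]
ft_force: [9.1, 0.5, 2.4]
width: 0.0372
grip_force: 40.0
time: 12.9
ee_pos: [0.4502, -0.3767, 0.0148]
eef_rot: [0.99, 0.143, 0.002, 0.0]
ft_force: [10.9, 0.7, 1.2]
width: 0.0371
grip_force: 40.0
t 12.9 p [ 450.2 -376.7   14.8] yaw 16.45 tilt -0.99999 shift/30 [ 0.021 -0.002 -0.003] turn/8 0.007 F [10.9  0.7  1.2] w 0.03713837369502106 g 39.99853491783142
```

```bash
python3 -m crank '[[[-0.03,0,0],0],[[0,0,0],0],[[0,0,0],0]]'
python3 -m crank '[[[-0.03,0,0],0],[[0,0,0],0],[[0,0,0],0],[[0,0,0],0]]'
python3 - <<'E'
from h import *
goto(440.3+10.9*.959,-379.5+10.9*.282,14.9,16.4)
E
```

```text
time: 13.28
ee_pos: [0.4501, -0.3767, 0.0149]
eef_rot: [0.99, 0.143, 0.002, 0.001]
ft_force: [13.3, 1.8, -0.1]
width: 0.037
grip_force: 40.0
time: 13.78
ee_pos: [0.45, -0.3766, 0.015]
eef_rot: [0.99, 0.144, 0.003, 0.001]
ft_force: [15.6, 2.1, -0.7]
width: 0.0369
grip_force: 40.0
t 13.775 p [ 450.  -376.6   15. ] yaw 16.51 tilt -0.99998 shift/30 [0.027 0.    0.005] turn/8 0.014 F [15.6  2.1 -0.7] w 0.03685951771432516 g 39.99996542930603
```

Run:
```python
from h import *
T=cv2.cvtColor(vision.camera("top"),cv2.COLOR_RGB2BGR); S=cv2.cvtColor(vision.camera("side"),cv2.COLOR_RGB2BGR)
O=np.array([440.3,-379.5]);a=np.radians(16.4);D=-np.c_[[np.cos(a),np.sin(a)],[-np.sin(a),np.cos(a)]]
for c in blobs("top",T,(19,80,50),(32,255,255),(370,390,225,255),4): q=(onz("top",c,.0255)*1000-O)@D; print("gold",len(c),q.min(0).round(1),q.max(0).round(1))
for c in blobs("top",T,(0,110,70),(18,255,255),(365,390,225,250),2): print("tab",((onz("top",c.mean(0),.017)*1000-O)@D).round(1))
cv2.imwrite("pics/c4.png",np.hstack([cv2.resize(i,(400,400),interpolation=cv2.INTER_CUBIC) for i in(T[200:280,340:420],S[210:280,240:310])]))
```

```text
gold 54 [ 35.7 -20.7] [62.6 17.6]
tab [[43.1 -5.3]]
```

View pics/c4.png

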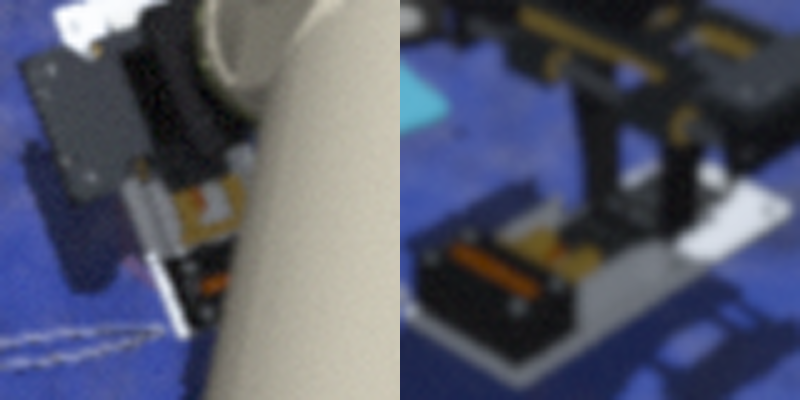

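The fork is pushed right in: tips measure about 37 mm against 26 mm at the start. The tab lies between the prongs and the tool has stalled at 16 N. Settling once, then handing in.

```bash
python3 -m crank '[[[0,0,0],0],[[0,0,0],0],[[0,0,0],0],[[0,0,0],0]]'; python3 -c "
from bench import r
print(r.close_job())"
```

```text
time: 14.38
ee_pos: [0.45, -0.3767, 0.0151]
eef_rot: [0.99, 0.144, 0.003, 0.001]
ft_force: [15.8, 1.7, -1.5]
width: 0.0365
grip_force: 40.0
the job is handed in; nothing more can be done
None
```

I handed the job in at 14.4 s with the battery still gripped at 40 N, flat and in line on the bed, holding the fork on its stop at about 16 N; no verdict came back.

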